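# Fit the comb into the brush rack and bolt it

## Task

Put the brush rack back together: stand the five-toothed wooden comb in the rack so that every tooth is in its own slot and the comb sits fully home, easing it in gently by feel and never forcing it, because the soft wood bruises. Then slide the rack's bolt all the way in over the end of the comb to lock it, and let go. Leave the other things on the table where they are.

Things in the scene. Friction and masses are not known exactly. Their poses are not given: they have to be found in the camera images.
- rack: Fixed wooden brush rack. Origin on the table under the nominal middle of the slot row; z up, row along y, bolt at its +y end. Plinth 90 (x) by 260 (y) by 16 mm high, from y = -95 to +165 mm. On it a slotted rail 36 (x) by 154 (y) mm, flat top 40 mm above the table. A comb that misses stands on the rail with its origin at z = 40 mm; one that is home has it at z = 20 mm.
- slot_row (a point): Nominal middle of the slot row at the rail's top. Five through slots 24 mm apart along rack y, each about 8.6 (y) by 21.6 mm (x), 24 mm deep. The rail with all its slots is really clamped up to 10 mm either way along y from here (x is true); that shift is not reported: see it or feel for it. The clamp does not yield to careful pushing. Over 40 N between comb and rack, knocks included, bruises the wood: land slowly (10 mm/s).
- comb: Five-toothed wooden comb, about 0.13 kg, standing on its teeth. Origin at the middle of the tooth tips; z up, row along y; same either way round. Teeth 24 mm apart, each 6 (y) by 16 mm (x), 20 mm long. Spine above: 16 mm thick, 100 mm long, z = 20 to 38 mm, notched on top; at each end a flat tongue 30 mm long, z = 20 to 28 mm; 160 mm over all. Grip tab: see comb_grip.
- comb_grip (a point): Point in the comb's middle grip tab, 50 mm above the tooth tips. The tab is 16 mm thick (x), 30 mm long (y), its top 66 mm above the tooth tips; best pinched across its thickness.
- bolt (a joint): Travel of the rack's wooden bolt in m: 0 is drawn right out, 0.036 is fully in at its stop. It slides towards the rack's -y, against about 2 N of friction, and passes 2 mm over the tongue of a comb that is home.
- bolt_knob (a point): Top of the bolt's upright round knob, 16 mm in diameter and 34 mm tall, 92 mm above the table; moves with the bolt. At bolt = 0 it is at rack x = 0, y = +130 mm. The bolt bar and its guides under the knob are up to 58 mm high and 32 mm wide.
- short_strip: Bystander: a short two-toothed offcut of the same wood, 56 mm long, 66 mm tall, standing on its teeth. Origin at the middle of the tooth tips.
- paint_bottle: Bystander: upright paint bottle, 68 mm across, 180 mm tall. Origin under its base.
- pot_a: Bystander: brown paint pot, 64 mm across, 62 mm tall. Origin under its base.
- pot_b: Bystander: white paint pot, 64 mm across, 62 mm tall. Origin under its base.
- tumbler: Bystander: drinking glass, 68 mm across, 95 mm tall. Origin under its base.
- tape: Bystander: roll of paper tape lying flat, 90 mm across, 22 mm high. Origin under its middle.
- brush: Bystander: paint brush lying flat, 200 mm long.
Things that resemble listed ones, but are neither listed nor needed, are in the scene too. Of the things like the comb, leave any that is yellow; of the rest the smaller one is meant.

How it is judged:
By the outcome, as a careful person would: the job done as asked, in the order asked, and still so for the second after the job is handed in, with the robot touching nothing.
It also fails if it takes over 72 s, if anything falls off the work surface, if the arm or the gripper's body presses on something with over 40 N, if the wrist force passes 120 N, or if a joint passes its speed limit or range.

## Robot

A 6-joint arm with a two-finger parallel gripper is mounted at the origin on the work surface. World frame = base frame: x ahead of the robot, y to its left, z up, the work surface at z = 0. Lengths are in m, angles in rad, forces in N, time in s.
With the tool pointing down it reaches from about 0.275 to 0.75 m from the base axis. Payload 10.2 kg.
Tool frame: the origin (TCP) lies midway between the tips of the shut fingers; the grasp point (between the pads) lies arm.hold_point_z behind it (arm.hold_point_z is the distance from the TCP to the grasp point, in m); x points along the fingers, y is the direction in which the jaws open and shut, and the axes are right-handed (so a half turn about x gives the same grasp; the last joint's range is limited). The gripper opens to 88 mm and grips with 3 to 60 N. Pads are 18 mm wide; open, the fingers measure 123 mm over their backs; the gripper's body (75 mm by 187 mm) begins 45 mm behind the grasp point.
Start: joints at [-1.483, 0.313, 1.498, -0, 1.331, -0.223], TCP at [0.161, -0.5, 0.239] pointing down, gripper open.
Joint ranges: [-2.94, 2.94], [-0.97, 2.17], [0.19, 2.56], [-1.23, 4.37], [0.02, 3.11], [-2.88, 2.88]. Speed limits (rad/s): [2.39, 2.39, 3.01, 3.14, 3.14, 3.14].

## Interface

Orientations are given as a unit quaternion [w, x, y, z].
In Python, from workcell import telemetry, snapshot, arm gives the robot as it stands.
- The arm moves only by the tool apply_moves, never from a script. Its argument "deltas" is a list of rows, each an object with "turn": the turn, a rotation vector about the tool's x, y, z in degrees, a list of three; "offset": the shift along the tool's x, y, z in mm, a list of three; "fingers": the closure, from 0 (fully open) to 1 (shut). In form: [{"turn": [wx, wy, wz], "offset": [dx, dy, dz], "fingers": fingers}, ...]. A call has 1 to 12 rows; each row is the pose to reach, as a shift and turn from the pose commanded when the call began, along the tool's axes at that moment; what a row does not reach only later rows make up. A row lasts 1/10 s, in which the tool goes at most 50 mm and 8.59 degrees, less where a joint would pass 70% of its speed; a pose out of reach is approached as far as the arm can. A call with a gripper value outside its range is refused whole. The fingers move at their own pace and stop on an object; "grip_force" is the grip in N (left out, the last holds). Time passes only in rows, so rows that repeat a pose let the fingers close. It gives the time, the measured TCP pose, the force and the opening at its end, in the units of the state.
- telemetry.get_obs(): the state, without advancing time (a new reading comes with each control period).
- snapshot(name): name is "scene" or "top" or "wrist"; returns a dict with "img" (400x640x3 uint8, red, green, blue), "K" (3x3 intrinsics, pixels), "extrinsics" (4x4, takes a point from world to camera coordinates). Camera axes: x right, y down, z forward; pixel columns grow to the right and rows downward; lengths in m; the calibration is good to about 2 mm. A picture is of the moment at which its call begins. There is no depth.
- arm.sign_off(): hands the job in, once; it reports no verdict.
The state is a dict: "time": time; "joint_positions": joint angles; "qd": joint speeds; "effort": joint torques, N m; "eef_pos": TCP position; "eef_rot": TCP orientation; "contact_force": force on the tool from outside, world axes, zero at the start; "wrist_torque": the same for the moment, N m; "finger_gap": finger opening in m.
Only numpy, scipy, OpenCV 4.12 (cv2) and the standard library are available. Lean on these libraries where they do the work, as an engineer would, in place of code of your own. Each camera call takes 0.05 s, during which the arm holds its last target.

## Working session

There is one attempt and no reset: what is moved stays moved. The work goes in short steps, Python scripts to look and compute and a tool call to move; the robot and the scene stay as the last step left them, time stands still between calls to the robot, and variables do not carry over. Pictures are saved under pics/ and viewed, and the job is handed in when it is done.

Besides the shell and the picture viewer there is one more tool, called after "Request:" as name(argument=value, ...) on one line, values as JSON. apply_moves: Moves the arm, as the interface text tells. Its arguments: {"type":"object","properties":{"deltas":{"type":"array"},"grip_force":{"type":"number"}},"required":["deltas"]}

```bash
mkdir -p pics; ls; python3 - <<'E'
from workcell import telemetry, snapshot, arm
import cv2, numpy as np
print(arm.hold_point_z); print(telemetry.get_obs())
for n in ["scene","top"]:
    s=snapshot(n); cv2.imwrite(f"pics/{n}0.png",s["img"][:,:,::-1]); np.savez(f"pics/{n}0.npz",**s)
    print(n,s["K"].round(1).tolist(),s["extrinsics"].round(4).tolist())
E
```

```text
pics
0.0187
{'time': 0.0, 'joint_positions': array([-1.48341407e+00,  3.13460965e-01,  1.49840440e+00,  4.89538409e-06,
        1.33100442e+00, -2.23393212e-01]), 'qd': array([-0.00042475,  0.00028191,  0.00014921, -0.0003988 ,  0.00031034,
        0.00098449]), 'effort': array([-8.37364269e-05, -4.02208936e+01, -2.52274597e+01,  6.94952183e-02,
        3.52563662e-02, -1.05576523e-04]), 'eef_pos': array([ 0.1605153 , -0.49961207,  0.23816776]), 'eef_rot': array([ 0.10898328,  0.69861956,  0.10988404, -0.69855484]), 'contact_force': array([-1.21488682, -0.80506971,  0.44837405]), 'wrist_torque': array([-0.02278126, -0.04023831,  0.01429385]), 'finger_gap': 0.08814004477391883}
scene [[482.4, 0.0, 321.8], [0.0, 482.4, 199.9], [0.0, 0.0, 1.0]] [[0.5773, 0.8164, -0.0127, -0.3142], [0.6751, -0.486, -0.5551, -0.2314], [-0.4594, 0.3119, -0.8317, 1.4378], [0.0, 0.0, 0.0, 1.0]]
top [[435.3, 0.0, 315.8], [0.0, 435.3, 200.5], [0.0, 0.0, 1.0]] [[0.0078, -0.9998, 0.0166, 0.0204], [-0.9804, -0.0109, -0.1968, 0.4679], [0.1969, -0.0148, -0.9803, 0.9987], [0.0, 0.0, 0.0, 1.0]]
```

View pics/scene0.png

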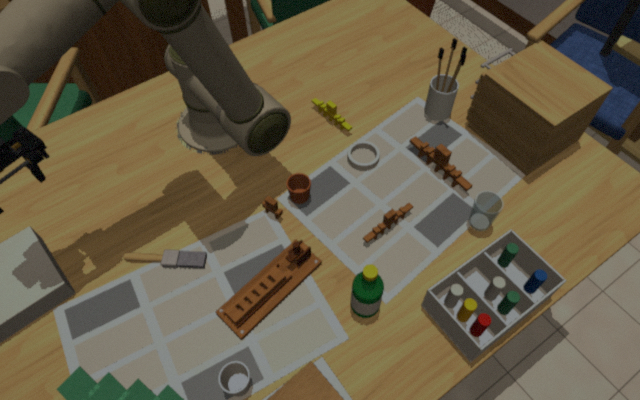

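View pics/top0.png

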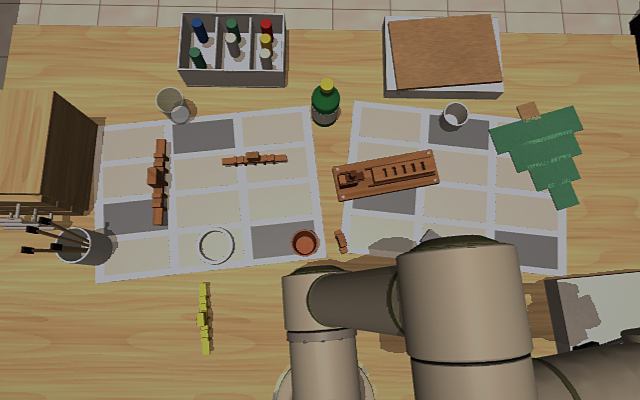

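The target comb is the smaller brown one, at top (254,158) and scene (388,222). The rack is at top (387,175), with its bolt end at the left. Next I'll zoom in.

```bash
python3 - <<'E'
import cv2, numpy as np
t=cv2.imread("pics/top0.png"); s=cv2.imread("pics/scene0.png")
a=cv2.resize(t[140:210,325:445],None,fx=6,fy=6,interpolation=cv2.INTER_CUBIC)
b=cv2.resize(t[140:180,210:300],None,fx=8,fy=8,interpolation=cv2.INTER_CUBIC)
c=cv2.resize(s[235:340,210:330],None,fx=5.5,fy=5.5,interpolation=cv2.INTER_CUBIC)
d=cv2.resize(s[195:250,355:420],None,fx=9,fy=9,interpolation=cv2.INTER_CUBIC)
for n,i in zip("abcd",(a,b,c,d)): cv2.imwrite(f"pics/z0{n}.png",i); print(i.shape)
E
```

```text
(420, 720, 3)
(320, 720, 3)
(578, 660, 3)
(495, 585, 3)
```

View pics/z0a.png

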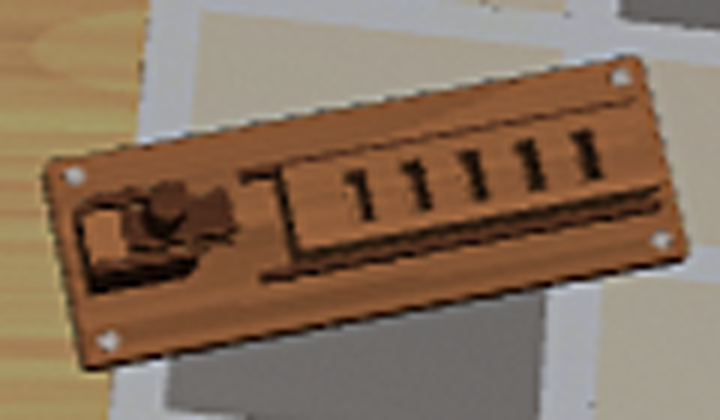

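View pics/z0b.png

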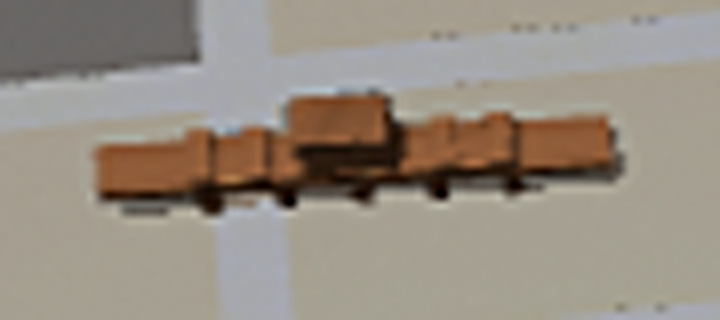

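View pics/z0c.png

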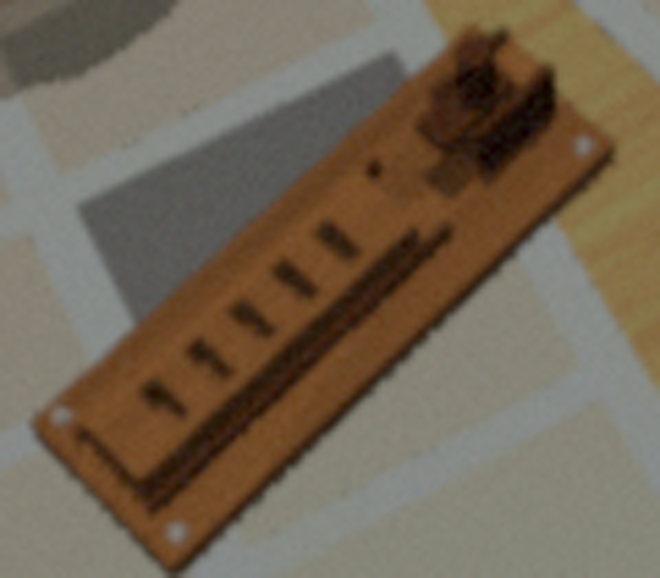

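View pics/z0d.png

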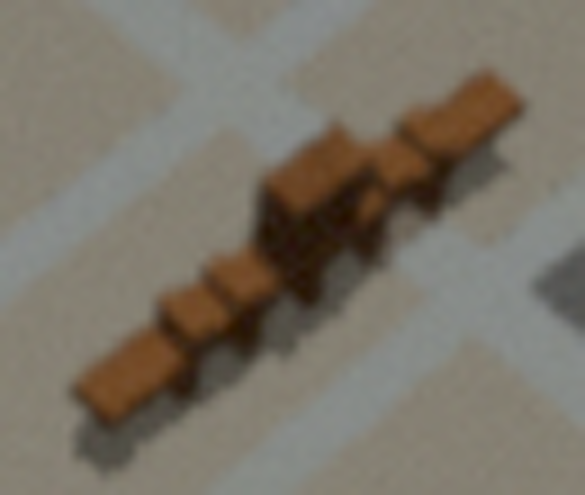

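```bash
cat > h.py <<'E'
import numpy as np, cv2
def load(n): 
    d=np.load(n); return d["K"],d["extrinsics"]
def cast(KE,uv,z):
    K,E=KE; uv=np.atleast_2d(uv).astype(float)
    R,t=E[:3,:3],E[:3,3]; c=-R.T@t
    d=(R.T@np.linalg.inv(K)@np.c_[uv,np.ones(len(uv))].T).T
    return c+d*((z-c[2])/d[:,2])[:,None]
def proj(KE,P):
    K,E=KE; P=np.atleast_2d(P); q=(K@(E[:3,:3]@P.T+E[:3,3:4])).T
    return q[:,:2]/q[:,2:]
def uz(p,f,x0,y0): return (np.array(p,float)+.5)/f-.5+np.array([x0,y0])
E
cat > m1.py <<'E'
from h import *
T=load("pics/top0.npz");S=load("pics/scene0.npz"); np.set_printoptions(precision=4,suppress=True)
def yaw(v): return np.degrees(np.arctan2(v[1],v[0]))
tt=cast(T,uz([(289,97),(386,95),(389,143),(291,145)],8,210,140),.066)
st=cast(S,uz([(262,182),(340,125),(365,155),(285,212)],9,355,195),.066)
print("tab top",tt.mean(0),np.linalg.norm(tt[0]-tt[1]),"scene",st.mean(0),np.linalg.norm(st[0]-st[1]))
te=cast(T,uz([(97,170),(610,141)],8,210,140),.028); se=cast(S,uz([(507,87),(92,407)],9,355,195),.028)
for e in(te,se): print("ends",e.mean(0),np.linalg.norm(e[0]-e[1]),yaw(e[0]-e[1]))
ts=cast(T,uz([(361,195),(417,185),(473,175),(530,165),(586,155)],6,325,140),.04)
ss=cast(S,uz([(338,240),(295,278),(254,319),(210,357),(164,398)],5.5,210,235),.04)
for e in(ts,ss): print("slots",e.mean(0),np.linalg.norm(e[0]-e[-1]),yaw(e[0]-e[-1]));
tc=cast(T,uz([(75,176),(108,341),(661,240),(620,77)],6,325,140),.016)
sc=cast(S,uz([(583,146),(178,531),(61,415)],5.5,210,235),.016)
print("screws T",tc,"S",sc)
m=(tc[0]+tc[1])/2-(tc[2]+tc[3])/2; print(tc.mean(0),np.linalg.norm(m),yaw(m),"S",sc[0],sc[1],(sc[0]+sc[1])/2)
u=m/np.linalg.norm(m); c=tc.mean(0); o=c-u*.035; print("rack origin from screws",o,"slots rel along",[(e.mean(0)-o)@u for e in(ts,ss)])
E
python3 m1.py
```

```text
tab top [0.5746 0.1792 0.066 ] 0.029059413902603456 scene [0.5755 0.1806 0.066 ] 0.028886330746444745
ends [0.575  0.1793 0.028 ] 0.1590730155719883 94.11092118329695
ends [0.5769 0.1813 0.028 ] 0.1602173107998987 94.62717591300971
slots [ 0.5512 -0.1905  0.04  ] 0.09487785340072381 101.01938636332915
slots [ 0.551  -0.1878  0.04  ] 0.09581780063630156 100.79244890825562
screws T [[ 0.5554 -0.0285  0.016 ]
 [ 0.485  -0.0421  0.016 ]
 [ 0.5307 -0.2736  0.016 ]
 [ 0.6016 -0.2595  0.016 ]] S [[ 0.5557 -0.026   0.016 ]
 [ 0.6017 -0.2568  0.016 ]
 [ 0.5312 -0.2717  0.016 ]]
[ 0.5432 -0.1509  0.016 ] 0.23579924894576 101.24904534281119 S [ 0.5557 -0.026   0.016 ] [ 0.6017 -0.2568  0.016 ] [ 0.5787 -0.1414  0.016 ]
rack origin from screws [ 0.55   -0.1853  0.016 ] slots rel along [np.float64(-0.005399806105537924), np.float64(-0.0026440673879523924)]
```

```bash
cat >> h.py <<'E'
from scipy.spatial.transform import Rotation as Ro
def rot(obs):
    q=obs["eef_rot"]; return Ro.from_quat([q[1],q[2],q[3],q[0]])
def target(yaw_deg,flip=False):
    # tool x down; tool y = horizontal at yaw (jaw direction)
    a=np.radians(yaw_deg+(180 if flip else 0)); y=np.array([np.cos(a),np.sin(a),0]); x=np.array([0,0,-1.]); z=np.cross(x,y)
    return Ro.from_matrix(np.c_[x,y,z])
def delta(obs,pos,yaw):
    R=rot(obs); best=None
    for f in(False,True):
        r=(R.inv()*target(yaw,f)).as_rotvec(degrees=True)
        if best is None or np.linalg.norm(r)<np.linalg.norm(best): best=r
    return best.round(2), (R.inv().apply(np.array(pos)-obs["eef_pos"])*1000).round(1)
E
python3 - <<'E'
from h import *
from workcell import telemetry
o=telemetry.get_obs(); print(rot(o).as_matrix().round(3))
print(delta(o,[.50,-.22,.30],11.1)); print(delta(o,[.5755,.1803,.25],4.3))
E
```

```text
[[-0.     0.306 -0.952]
 [ 0.001 -0.952 -0.306]
 [-1.    -0.001 -0.   ]]
(array([-8.329e+01, -5.000e-02,  4.000e-02]), array([ -61.5, -162.5, -408.8]))
(array([-7.649e+01, -5.000e-02,  4.000e-02]), array([ -11.1, -520.5, -603.1]))
```

Request:
apply_moves(deltas=[{"turn":[-7,0,0],"offset":[-6,-14,-34],"fingers":0},{"turn":[-14,0,0],"offset":[-12,-28,-70],"fingers":0},{"turn":[-21,0,0],"offset":[-18,-42,-105],"fingers":0},{"turn":[-28,0,0],"offset":[-24,-56,-140],"fingers":0},{"turn":[-35,0,0],"offset":[-30,-70,-175],"fingers":0},{"turn":[-42,0,0],"offset":[-36,-84,-210],"fingers":0},{"turn":[-50,0,0],"offset":[-42,-98,-245],"fingers":0},{"turn":[-58,0,0],"offset":[-48,-112,-280],"fingers":0},{"turn":[-66,0,0],"offset":[-54,-126,-320],"fingers":0},{"turn":[-74,0,0],"offset":[-60,-145,-365],"fingers":0},{"turn":[-81,0,0],"offset":[-61.5,-162.5,-408.8],"fingers":0},{"turn":[-83.3,0,0],"offset":[-61.5,-162.5,-408.8],"fingers":0}])

```text
time: 1.3
eef_pos: [0.5029, -0.2166, 0.2998]
eef_rot: [0.548, 0.447, 0.548, -0.446]
contact_force: [-0.9, -0.5, 0.2]
finger_gap: 0.0881
```

```bash
python3 - <<'E'
from h import *
from workcell import telemetry,snapshot
s=snapshot("wrist"); cv2.imwrite("pics/w1.png",s["img"][:,:,::-1]); np.savez("pics/w1.npz",**s)
s=snapshot("top"); cv2.imwrite("pics/top1.png",s["img"][:,:,::-1])
o=telemetry.get_obs();print(o["time"],o["eef_pos"],o["joint_positions"].round(2),rot(o).as_matrix().round(3)); print(delta(o,[.5755,.1803,.25],4.3))
E
```

```text
1.4 [ 0.50053378 -0.21925716  0.29965798] [-0.63  0.33  1.32 -0.    1.49 -0.82] [[-0.001  0.981  0.195]
 [ 0.     0.195 -0.981]
 [-1.    -0.001 -0.001]]
(array([ 6.94, -0.03,  0.05]), array([  49.8,  151.4, -377.3]))
```

View pics/w1.png

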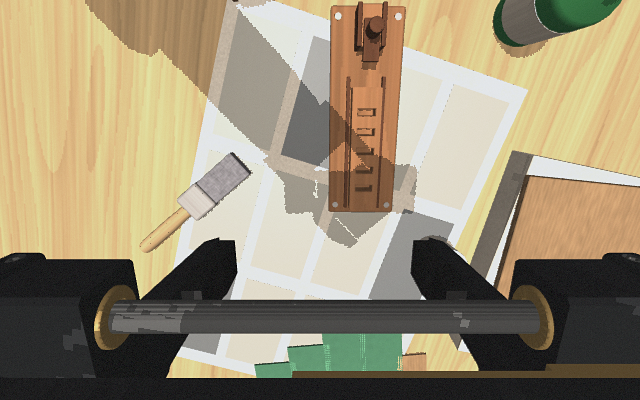

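The wrist view shows the whole rack upright: slots at (366,112) to (364,188), screws near (338,16), (398,16), (336,205), (387,206), and the knob at (375,25).

```bash
python3 - <<'E'
import cv2
s=cv2.imread("pics/w1.png"); c=s[70:215,320:415]; cv2.imwrite("pics/w1z.png",cv2.resize(c,None,fx=4,fy=4,interpolation=cv2.INTER_CUBIC))
c=s[0:75,320:415]; cv2.imwrite("pics/w1y.png",cv2.resize(c,None,fx=6,fy=6,interpolation=cv2.INTER_CUBIC))
E
```

```text
(no output)
```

View pics/w1z.png

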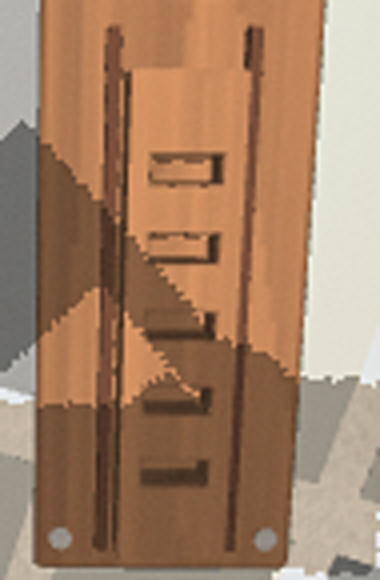

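View pics/w1y.png

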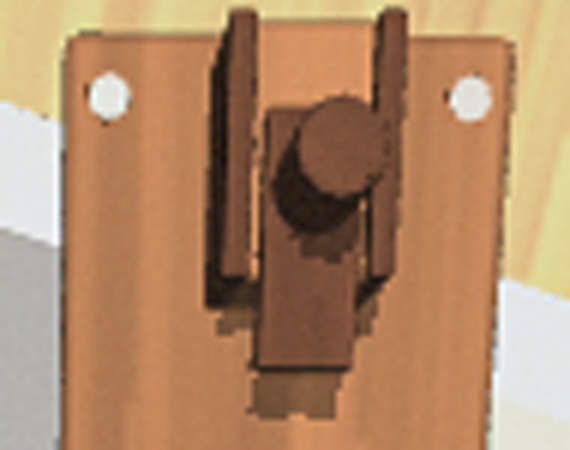

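```bash
python3 - <<'E'
from h import *
W=load("pics/w1.npz"); np.set_printoptions(precision=4,suppress=True)
sl=cast(W,uz([(187,169),(183,248),(180,325),(176,400),(174,472)],4,320,70),.04)
sc=cast(W,np.r_[uz([(110,97),(470,99)],6,320,0),uz([(60,538),(265,539)],4,320,70)],.016)
k=cast(W,uz([(344,146)],6,320,0),.092)[0]
v=sl[0]-sl[-1]; print("slots",sl.mean(0),np.linalg.norm(v),np.degrees(np.arctan2(v[1],v[0])),np.diff(sl,axis=0))
m=(sc[0]+sc[1]-sc[2]-sc[3])/2; u=m/np.linalg.norm(m); print("screws",sc,sc.mean(0),np.linalg.norm(m),np.degrees(np.arctan2(m[1],m[0])))
o=sc.mean(0)-u*.035; print("origin",o,"slots along",(sl.mean(0)-o)@u,"across",np.cross(u,sl.mean(0)-o)[2]); print("knob",k,(k-o)@u,np.cross(u,k-o)[2])
E
```

```text
slots [ 0.5503 -0.189   0.04  ] 0.09532695765836685 101.29009176834776 [[ 0.0044 -0.0232  0.    ]
 [ 0.0048 -0.0234  0.    ]
 [ 0.0045 -0.0236  0.    ]
 [ 0.005  -0.0233  0.    ]]
screws [[ 0.4845 -0.0413  0.016 ]
 [ 0.5548 -0.0272  0.016 ]
 [ 0.5305 -0.2724  0.016 ]
 [ 0.601  -0.2582  0.016 ]] [ 0.5427 -0.1498  0.016 ] 0.2356546644353022 101.3008730644718
origin [ 0.5496 -0.1841  0.016 ] slots along -0.004923949627677042 across 0.00019831602105724658
knob [ 0.5245 -0.0589  0.092 ] 0.12767273029276982 9.259785153487715e-05
```

```bash
python3 - <<'E'
from h import *
from workcell import telemetry
o=telemetry.get_obs(); print(delta(o,[.57,.06,.26],4.3))
E
```

```text
(array([ 6.94, -0.03,  0.05]), array([  39.7,  122.6, -260.3]))
```

Request:
apply_moves(deltas=[{"turn":[1,0,0],"offset":[5,17,-36],"fingers":0},{"turn":[2,0,0],"offset":[10,34,-72],"fingers":0},{"turn":[3,0,0],"offset":[16,51,-108],"fingers":0},{"turn":[4,0,0],"offset":[22,68,-144],"fingers":0},{"turn":[5,0,0],"offset":[28,85,-180],"fingers":0},{"turn":[6,0,0],"offset":[34,102,-216],"fingers":0},{"turn":[6.9,0,0],"offset":[38,115,-245],"fingers":0},{"turn":[6.9,0,0],"offset":[39.7,122.6,-260.3],"fingers":0},{"turn":[6.9,0,0],"offset":[39.7,122.6,-260.3],"fingers":0}])

```text
time: 2.3
eef_pos: [0.5701, 0.0597, 0.26]
eef_rot: [0.518, 0.481, 0.518, -0.481]
contact_force: [-0.4, -0.7, -0.4]
finger_gap: 0.0882
```

```bash
python3 - <<'E'
from h import *
from workcell import telemetry,snapshot
s=snapshot("wrist"); cv2.imwrite("pics/w2.png",s["img"][:,:,::-1]); np.savez("pics/w2.npz",**s)
o=telemetry.get_obs();print(o["time"],o["eef_pos"],o["joint_positions"].round(2))
W=load("pics/w2.npz"); print(proj(W,[[.5757,.1803,.066],[.5757-.08*.075,.26,.028],[.5757+.006,.1,.028]]))
E
```

```text
2.35 [0.57001982 0.05847825 0.26024487] [-0.1   0.41  1.31 -0.    1.43 -0.17]
[[338.53612536  54.79533261]
 [337.84949561 -25.00212523]
 [336.20693784 135.20376128]]
```

View pics/w2.png

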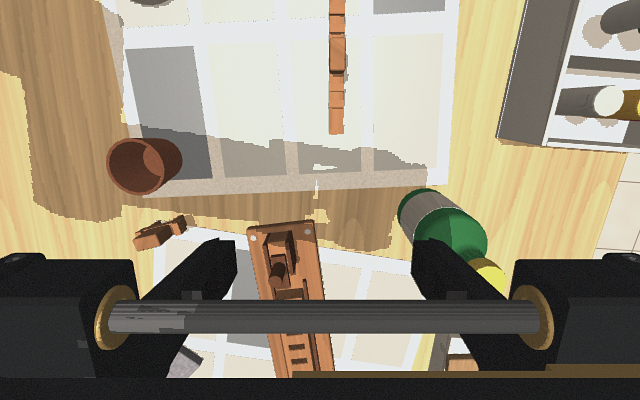

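```bash
python3 - <<'E'
import cv2
s=cv2.imread("pics/w2.png"); c=s[0:140,310:365]; cv2.imwrite("pics/w2z.png",cv2.resize(c,None,fx=4,fy=4,interpolation=cv2.INTER_CUBIC))
E
```

```text
(no output)
```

View pics/w2z.png

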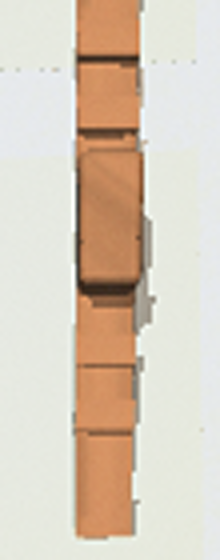

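```bash
python3 - <<'E'
from h import *
from workcell import telemetry
W=load("pics/w2.npz")
a=cast(W,uz([(111,217),(111,150),(111,284)],4,310,0),.066); b=cast(W,uz([(106,537)],4,310,0),.028); print(a,b, np.degrees(np.arctan2(*(a[0]-b[0])[[1,0]])), np.linalg.norm((a[0]-b[0])[:2]))
o=telemetry.get_obs(); print(delta(o,[.5755,.1805,.13],4.3)); print(delta(o,[.5755,.1805,.0315],4.3))
E
```

```text
[[0.5745008  0.18103772 0.066     ]
 [0.57322578 0.19577408 0.066     ]
 [0.57581101 0.16589453 0.066     ]] [[0.58147638 0.10150217 0.028     ]] 95.0122394780662 0.07984085848726091
(array([-0.13,  0.01,  0.04]), array([ 130.2,   14.4, -121.3]))
(array([-0.13,  0.01,  0.04]), array([ 228.7,   14.5, -121.3]))
```

Request:
apply_moves(deltas=[{"turn":[-0.4,0,0],"offset":[20,6,-40],"fingers":0},{"turn":[-0.4,0,0],"offset":[50,10,-80],"fingers":0},{"turn":[-0.4,0,0],"offset":[90,14.2,-121.5],"fingers":0},{"turn":[-0.4,0,0],"offset":[130,14.2,-121.5],"fingers":0},{"turn":[-0.4,0,0],"offset":[160,14.2,-121.5],"fingers":0},{"turn":[-0.4,0,0],"offset":[185,14.2,-121.5],"fingers":0},{"turn":[-0.4,0,0],"offset":[205,14.2,-121.5],"fingers":0},{"turn":[-0.4,0,0],"offset":[220,14.2,-121.5],"fingers":0},{"turn":[-0.4,0,0],"offset":[228.5,14.2,-121.5],"fingers":0},{"turn":[-0.4,0,0],"offset":[228.5,14.2,-121.5],"fingers":0.4},{"turn":[-0.4,0,0],"offset":[228.5,14.2,-121.5],"fingers":0.7}], grip_force=15)

```text
time: 3.45
eef_pos: [0.576, 0.1809, 0.0329]
eef_rot: [0.52, 0.48, 0.519, -0.479]
contact_force: [1.0, -0.5, 0.3]
finger_gap: 0.0745
```

Request:
apply_moves(deltas=[{"turn":[0,0,0],"offset":[0,0,0],"fingers":0.75},{"turn":[0,0,0],"offset":[0,0,0],"fingers":0.8},{"turn":[0,0,0],"offset":[0,0,0],"fingers":0.9},{"turn":[0,0,0],"offset":[0,0,0],"fingers":1},{"turn":[0,0,0],"offset":[0,0,0],"fingers":1},{"turn":[0,0,0],"offset":[0,0,0],"fingers":1},{"turn":[0,0,0],"offset":[0,0,0],"fingers":1}], grip_force=15)

```text
time: 4.15
eef_pos: [0.5754, 0.1812, 0.032]
eef_rot: [0.52, 0.479, 0.52, -0.48]
contact_force: [0.1, -0.8, -1.1]
finger_gap: 0.018
```

```bash
python3 - <<'E'
from h import *
from workcell import telemetry,snapshot
s=snapshot("wrist"); cv2.imwrite("pics/w3.png",s["img"][:,:,::-1]); np.savez("pics/w3.npz",**s)
o=telemetry.get_obs();print({k:np.round(v,4) for k,v in o.items()}, rot(o).as_matrix().round(4))
E
```

```text
{'time': np.float64(4.2), 'joint_positions': array([0.111 , 0.7063, 1.4603, 0.    , 0.9751, 0.0305]), 'qd': array([ 0.0009,  0.0008,  0.0005,  0.0005, -0.0017, -0.0002]), 'effort': array([ 1.25000e-02, -5.24347e+01, -2.07184e+01,  5.49000e-02,
        1.97000e-02,  2.70000e-03]), 'eef_pos': array([0.5754, 0.1811, 0.032 ]), 'eef_rot': array([ 0.5197,  0.4795,  0.5197, -0.4795]), 'contact_force': array([-0.4176,  0.3379, -0.4176]), 'wrist_torque': array([-0.0548, -0.0114,  0.0867]), 'finger_gap': np.float64(0.0159)} [[-1.000e-04  9.968e-01  8.030e-02]
 [-0.000e+00  8.030e-02 -9.968e-01]
 [-1.000e+00 -1.000e-04 -0.000e+00]]
```

View pics/w3.png

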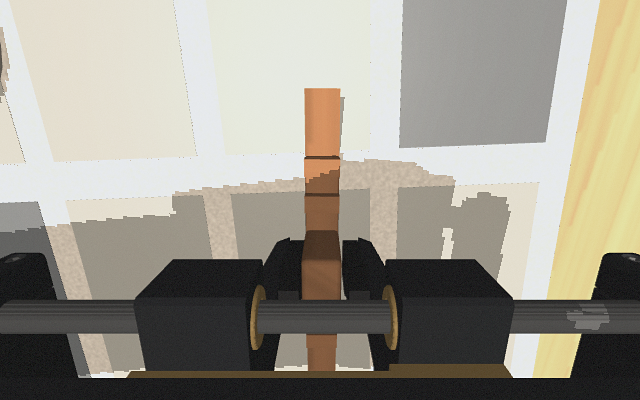

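```bash
python3 - <<'E'
from h import *
from workcell import telemetry
W=load("pics/w3.npz"); img=cv2.imread("pics/w3.png")
col=img[80:100,322].astype(int); print(col.tolist())
o=telemetry.get_obs(); R=rot(o)
for v in (87.5,88.5):
    p=cast(W,[(322,v),(305,v),(340,v)],.028); print(p, R.inv().apply(p-o["eef_pos"])*1000)
E
```

```text
[[225, 232, 230], [226, 233, 230], [226, 234, 230], [224, 232, 230], [225, 233, 230], [224, 234, 230], [227, 234, 230], [230, 236, 230], [124, 168, 217], [97, 147, 214], [101, 150, 214], [100, 147, 214], [101, 149, 215], [102, 150, 215], [99, 147, 213], [100, 149, 215], [100, 147, 213], [101, 149, 214], [102, 148, 214], [101, 149, 214]]
[[0.56838513 0.26124211 0.028     ]
 [0.56092316 0.26063683 0.028     ]
 [0.57628616 0.26188301 0.028     ]] [[  3.99864891  -0.5952675  -80.41561176]
 [  3.99942258  -8.08174142 -80.41167287]
 [  3.99782972   7.33171322 -80.41978242]]
[[0.56841823 0.26082685 0.028     ]
 [0.56095002 0.26022107 0.028     ]
 [0.57632588 0.26146828 0.028     ]] [[  3.99864832  -0.59562553 -79.99903203]
 [  3.99942264  -8.08836803 -79.99509306]
 [  3.99782844   7.33799271 -80.00320278]]
```

```bash
python3 - <<'E'
from h import *
from workcell import telemetry
o=telemetry.get_obs()
print(delta(o,[.5503,-.1892,.2],11.2))
E
```

```text
(array([-6.59, -0.  ,  0.01]), array([-168. ,  -54.8,  367.1]))
```

Request:
apply_moves(deltas=[{"turn":[0,0,0],"offset":[-10,0,0],"fingers":1},{"turn":[0,0,0],"offset":[-35,0,0],"fingers":1},{"turn":[0,0,0],"offset":[-70,0,0],"fingers":1},{"turn":[0,0,0],"offset":[-110,0,0],"fingers":1},{"turn":[0,0,0],"offset":[-150,0,0],"fingers":1},{"turn":[0,0,0],"offset":[-180,0,0],"fingers":1}])

```text
time: 4.8
eef_pos: [0.5756, 0.1812, 0.2155]
eef_rot: [0.52, 0.48, 0.519, -0.479]
contact_force: [0.6, -0.4, -0.5]
finger_gap: 0.0157
```

Request:
apply_moves(deltas=[{"turn":[-0.5,0,0],"offset":[0,-3,18],"fingers":1},{"turn":[-1,0,0],"offset":[0,-8,50],"fingers":1},{"turn":[-2,0,0],"offset":[0,-14,90],"fingers":1},{"turn":[-3,0,0],"offset":[0,-20,130],"fingers":1},{"turn":[-3.5,0,0],"offset":[0,-26,170],"fingers":1},{"turn":[-4,0,0],"offset":[0,-32,210],"fingers":1},{"turn":[-5,0,0],"offset":[0,-38,250],"fingers":1},{"turn":[-6,0,0],"offset":[0,-44,290],"fingers":1},{"turn":[-6.6,0,0],"offset":[0,-50,325],"fingers":1},{"turn":[-6.6,0,0],"offset":[0,-53,352],"fingers":1},{"turn":[-6.6,0,0],"offset":[0,-54.8,367.1],"fingers":1},{"turn":[-6.6,0,0],"offset":[0,-54.8,367.1],"fingers":1}])

```text
time: 6.0
eef_pos: [0.5501, -0.1903, 0.2122]
eef_rot: [0.546, 0.449, 0.546, -0.449]
contact_force: [0.3, 0.2, -1.0]
finger_gap: 0.0157
```

```bash
python3 - <<'E'
from h import *
from workcell import telemetry
o=telemetry.get_obs(); print(o["eef_pos"],o["finger_gap"],rot(o).as_matrix().round(4))
print(delta(o,[.5503,-.1892,.085],11.2))
E
```

```text
[ 0.55014752 -0.19033499  0.2122025 ] 0.015692327675166394 [[ 1.000e-04  9.813e-01  1.924e-01]
 [-2.000e-04  1.924e-01 -9.813e-01]
 [-1.000e+00  1.000e-04  2.000e-04]]
(array([-0.1 ,  0.01, -0.  ]), array([127.2,   0.4,  -1.1]))
```

Request:
apply_moves(deltas=[{"turn":[-0.1,0,0],"offset":[15,0.2,-0.5],"fingers":1},{"turn":[-0.1,0,0],"offset":[45,0.4,-1],"fingers":1},{"turn":[-0.1,0,0],"offset":[75,0.4,-1],"fingers":1},{"turn":[-0.1,0,0],"offset":[100,0.4,-1],"fingers":1},{"turn":[-0.1,0,0],"offset":[115,0.4,-1],"fingers":1},{"turn":[-0.1,0,0],"offset":[124,0.4,-1],"fingers":1},{"turn":[-0.1,0,0],"offset":[127,0.4,-1],"fingers":1},{"turn":[-0.1,0,0],"offset":[127,0.4,-1],"fingers":1},{"turn":[-0.1,0,0],"offset":[127,0.4,-1],"fingers":1}])

```text
time: 6.9
eef_pos: [0.551, -0.1881, 0.0859]
eef_rot: [0.547, 0.448, 0.546, -0.448]
contact_force: [0.0, -0.1, -0.9]
finger_gap: 0.0159
```

```bash
python3 - <<'E'
from h import *
from workcell import telemetry,snapshot
for n in ["wrist","scene"]:
    s=snapshot(n); cv2.imwrite(f"pics/{n[0]}4.png",s["img"][:,:,::-1]); np.savez(f"pics/{n[0]}4.npz",**s)
i=cv2.imread("pics/s4.png")[220:340,200:340]; cv2.imwrite("pics/s4z.png",cv2.resize(i,None,fx=5,fy=5,interpolation=cv2.INTER_CUBIC))
o=telemetry.get_obs(); print(o["eef_pos"],o["contact_force"],delta(o,[.5503,-.1892,.085],11.2))
E
```

```text
[ 0.55088    -0.18820473  0.08582769] [-0.82570235 -0.03441668 -0.66364567] (array([ 0.11,  0.05, -0.06]), array([ 0.8, -0.8,  0.9]))
```

View pics/w4.png

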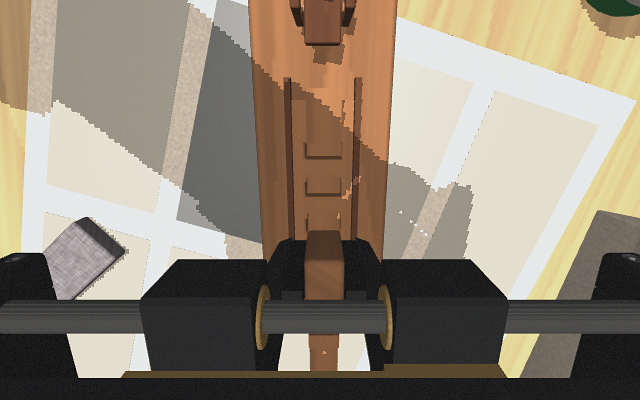

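View pics/s4z.png

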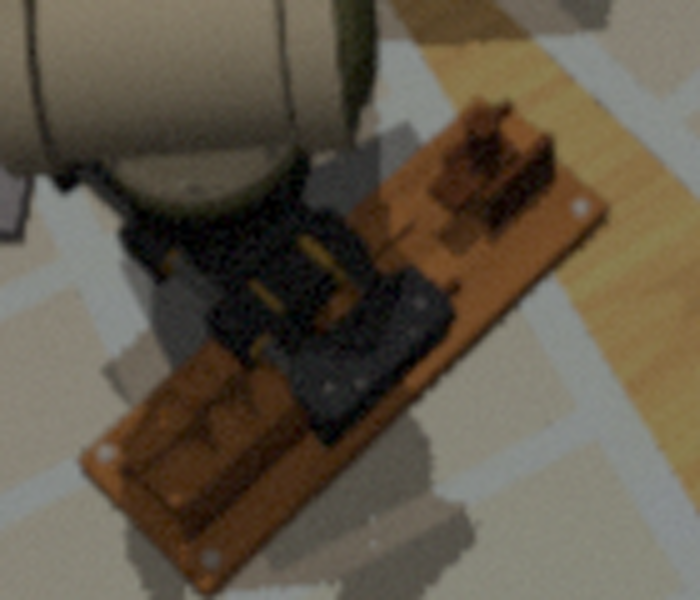

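Request:
apply_moves(deltas=[{"turn":[0.1,0,0],"offset":[2,-0.4,0.5],"fingers":1},{"turn":[0.1,0,0],"offset":[4,-0.7,0.9],"fingers":1},{"turn":[0.1,0,0],"offset":[6,-0.7,0.9],"fingers":1},{"turn":[0.1,0,0],"offset":[8,-0.7,0.9],"fingers":1},{"turn":[0.1,0,0],"offset":[9,-0.7,0.9],"fingers":1},{"turn":[0.1,0,0],"offset":[10,-0.7,0.9],"fingers":1},{"turn":[0.1,0,0],"offset":[10,-0.7,0.9],"fingers":1},{"turn":[0.1,0,0],"offset":[10,-0.7,0.9],"fingers":1}])

```text
time: 7.8
eef_pos: [0.55, -0.1891, 0.075]
eef_rot: [0.546, 0.449, 0.546, -0.449]
contact_force: [0.1, -0.2, -1.3]
finger_gap: 0.016
```

```bash
python3 - <<'E'
from h import *
from workcell import telemetry
o=telemetry.get_obs(); print(o["eef_pos"],o["contact_force"],o["wrist_torque"],delta(o,[.5503,-.1892,.052],11.2))
E
```

```text
[ 0.55003804 -0.18912853  0.0750422 ] [ 0.05931288 -0.16843182 -1.34857172] [-0.04762716 -0.11117818  0.02433031] (array([ 0.01,  0.  , -0.  ]), array([23. ,  0.2,  0.1]))
```

Request:
apply_moves(deltas=[{"turn":[0,0,0],"offset":[1,0.2,0],"fingers":1},{"turn":[0,0,0],"offset":[2,0.2,0],"fingers":1},{"turn":[0,0,0],"offset":[2.5,0.2,0],"fingers":1},{"turn":[0,0,0],"offset":[3,0.2,0],"fingers":1},{"turn":[0,0,0],"offset":[3.5,0.2,0],"fingers":1},{"turn":[0,0,0],"offset":[4,0.2,0],"fingers":1}])

```text
time: 8.4
eef_pos: [0.5502, -0.1891, 0.071]
eef_rot: [0.546, 0.449, 0.546, -0.449]
contact_force: [-0.0, -1.0, -1.1]
finger_gap: 0.0155
```

Request:
apply_moves(deltas=[{"turn":[0,0,0],"offset":[0.5,0,0],"fingers":1},{"turn":[0,0,0],"offset":[1,0,0],"fingers":1},{"turn":[0,0,0],"offset":[1.5,0,0],"fingers":1},{"turn":[0,0,0],"offset":[2,0,0],"fingers":1}])

```text
time: 8.8
eef_pos: [0.5502, -0.1891, 0.069]
eef_rot: [0.546, 0.449, 0.546, -0.449]
contact_force: [0.1, 0.1, -0.4]
finger_gap: 0.0163
```

Request:
apply_moves(deltas=[{"turn":[0,0,0],"offset":[0.7,0,0],"fingers":1},{"turn":[0,0,0],"offset":[1.4,0,0],"fingers":1},{"turn":[0,0,0],"offset":[2.1,0,0],"fingers":1},{"turn":[0,0,0],"offset":[2.8,0,0],"fingers":1},{"turn":[0,0,0],"offset":[3.5,0,0],"fingers":1}])

```text
time: 9.3
eef_pos: [0.5502, -0.1891, 0.0655]
eef_rot: [0.546, 0.449, 0.546, -0.449]
contact_force: [0.4, -0.1, -1.3]
finger_gap: 0.0159
```

```bash
python3 - <<'E'
from h import *
from workcell import telemetry
o=telemetry.get_obs(); print(o["eef_pos"],o["contact_force"],o["wrist_torque"],delta(o,[.5503,-.1892,.052],11.2))
E
```

```text
[ 0.55021635 -0.1891335   0.06545777] [ 0.37556984 -0.06121549 -1.33084038] [ 0.01423789 -0.08136665 -0.0154209 ] (array([0., 0., 0.]), array([13.5,  0.1,  0.1]))
```

Request:
apply_moves(deltas=[{"turn":[0,0,0],"offset":[0.8,0,0],"fingers":1},{"turn":[0,0,0],"offset":[1.6,0,0],"fingers":1},{"turn":[0,0,0],"offset":[2.4,0,0],"fingers":1},{"turn":[0,0,0],"offset":[3.2,0,0],"fingers":1},{"turn":[0,0,0],"offset":[4,0,0],"fingers":1}])

```text
time: 9.8
eef_pos: [0.5502, -0.1891, 0.0614]
eef_rot: [0.546, 0.449, 0.546, -0.449]
contact_force: [0.4, 0.2, -1.2]
finger_gap: 0.0158
```

Request:
apply_moves(deltas=[{"turn":[0,0,0],"offset":[0.8,0,0],"fingers":1},{"turn":[0,0,0],"offset":[1.6,0,0],"fingers":1},{"turn":[0,0,0],"offset":[2.4,0,0],"fingers":1},{"turn":[0,0,0],"offset":[3.2,0,0],"fingers":1},{"turn":[0,0,0],"offset":[4,0,0],"fingers":1}])

```text
time: 10.3
eef_pos: [0.5502, -0.1891, 0.0575]
eef_rot: [0.546, 0.449, 0.546, -0.449]
contact_force: [0.6, 0.0, -1.5]
finger_gap: 0.0157
```

Request:
apply_moves(deltas=[{"turn":[0,0,0],"offset":[0.8,0,0],"fingers":1},{"turn":[0,0,0],"offset":[1.6,0,0],"fingers":1},{"turn":[0,0,0],"offset":[2.4,0,0],"fingers":1},{"turn":[0,0,0],"offset":[3.2,0,0],"fingers":1}])

```text
time: 10.7
eef_pos: [0.5502, -0.1891, 0.0543]
eef_rot: [0.546, 0.449, 0.546, -0.449]
contact_force: [-0.3, 0.4, -1.2]
finger_gap: 0.0161
```

Now 2.3 mm above home. I'll take smaller steps and watch the force.

Request:
apply_moves(deltas=[{"turn":[0,0,0],"offset":[0.4,0,0],"fingers":1},{"turn":[0,0,0],"offset":[0.8,0,0],"fingers":1},{"turn":[0,0,0],"offset":[1.2,0,0],"fingers":1},{"turn":[0,0,0],"offset":[1.6,0,0],"fingers":1}])

```text
time: 11.1
eef_pos: [0.5502, -0.1891, 0.0527]
eef_rot: [0.546, 0.449, 0.546, -0.449]
contact_force: [-0.3, 1.1, -1.6]
finger_gap: 0.016
```

Request:
apply_moves(deltas=[{"turn":[0,0,0],"offset":[0.3,0,0],"fingers":1},{"turn":[0,0,0],"offset":[0.5,0,0],"fingers":1}])

```text
time: 11.3
eef_pos: [0.5502, -0.1891, 0.0522]
eef_rot: [0.546, 0.449, 0.546, -0.449]
contact_force: [0.3, -0.4, -0.2]
finger_gap: 0.0161
```

Request:
apply_moves(deltas=[{"turn":[0,0,0],"offset":[0.2,0,0],"fingers":1},{"turn":[0,0,0],"offset":[0.4,0,0],"fingers":1}])

```text
time: 11.5
eef_pos: [0.5502, -0.1891, 0.052]
eef_rot: [0.546, 0.449, 0.546, -0.449]
contact_force: [-1.6, 0.5, 2.3]
finger_gap: 0.0159
```

Request:
apply_moves(deltas=[{"turn":[0,0,0],"offset":[0.1,0,0],"fingers":1},{"turn":[0,0,0],"offset":[0.2,0,0],"fingers":1},{"turn":[0,0,0],"offset":[0.2,0,0],"fingers":1}])

```text
time: 11.8
eef_pos: [0.5503, -0.1891, 0.052]
eef_rot: [0.547, 0.449, 0.546, -0.449]
contact_force: [-2.6, 0.8, 4.8]
finger_gap: 0.0157
```

Request:
apply_moves(deltas=[{"turn":[0,0,0],"offset":[0,0,0],"fingers":0.75},{"turn":[0,0,0],"offset":[0,0,0],"fingers":0.7},{"turn":[0,0,0],"offset":[0,0,0],"fingers":0.6},{"turn":[0,0,0],"offset":[0,0,0],"fingers":0.5},{"turn":[0,0,0],"offset":[0,0,0],"fingers":0.5}])

```text
time: 12.3
eef_pos: [0.5502, -0.1891, 0.0515]
eef_rot: [0.546, 0.449, 0.546, -0.449]
contact_force: [0.7, -0.5, 0.4]
finger_gap: 0.0439
```

Home by feel: about 6 N at TCP z = 0.052. I'll rise and look.

Request:
apply_moves(deltas=[{"turn":[0,0,0],"offset":[-10,0,0],"fingers":0.5},{"turn":[0,0,0],"offset":[-35,0,0],"fingers":0.5},{"turn":[0,0,0],"offset":[-70,0,0],"fingers":0.5},{"turn":[0,0,0],"offset":[-105,0,0],"fingers":0.5},{"turn":[0,0,0],"offset":[-130,0,0],"fingers":0.5},{"turn":[0,0,0],"offset":[-140,0,0],"fingers":0.5},{"turn":[0,0,0],"offset":[-140,0,0],"fingers":0.5}])

```text
time: 13.0
eef_pos: [0.5505, -0.1893, 0.1928]
eef_rot: [0.547, 0.449, 0.546, -0.449]
contact_force: [-0.2, 0.4, -0.5]
finger_gap: 0.0438
```

```bash
python3 - <<'E'
from h import *
from workcell import telemetry,snapshot
out=[]
for n in ["wrist","scene"]:
    s=snapshot(n); cv2.imwrite(f"pics/{n[0]}5.png",s["img"][:,:,::-1]); np.savez(f"pics/{n[0]}5.npz",**s)
i=cv2.imread("pics/s5.png")[220:340,200:340]; cv2.imwrite("pics/s5z.png",cv2.resize(i,None,fx=5,fy=5,interpolation=cv2.INTER_CUBIC))
o=telemetry.get_obs(); print(o["eef_pos"],o["contact_force"])
# knob centre
u=np.array([np.cos(np.radians(101.25)),np.sin(np.radians(101.25))]); or_=np.array([.5498,-.1846]); k=or_+u*.13; print(k)
print(delta(o,[*k,.15],11.2), delta(o,[*k,.065],11.2), "end",or_+u*.094)
E
```

```text
[ 0.54980274 -0.18887653  0.19041096] [ 0.21402026  0.67109717 -0.09470551]
[ 0.52443826 -0.05709791]
(array([ 0.01, -0.07,  0.08]), array([  40.6,    0.8, -134.1])) (array([ 0.01, -0.07,  0.08]), array([ 125.6,    0.9, -134. ])) end [ 0.53146151 -0.09240618]
```

View pics/w5.png

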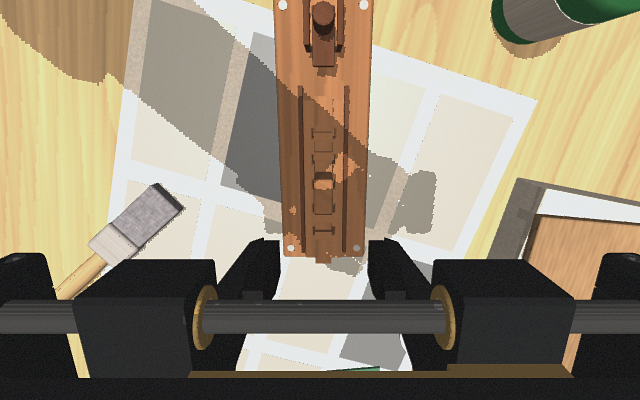

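View pics/s5z.png

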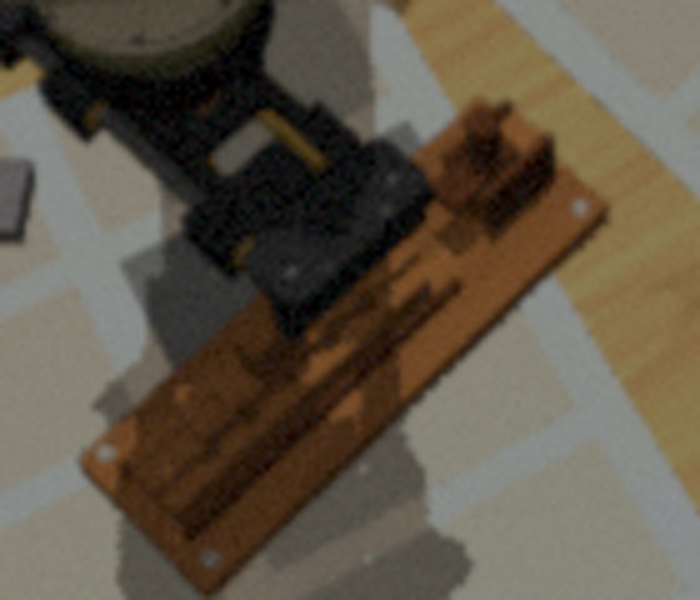

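```bash
python3 - <<'E'
from h import *
W=load("pics/w5.npz"); i=cv2.imread("pics/w5.png")
cv2.imwrite("pics/w5z.png",cv2.resize(i[0:150,270:380],None,fx=5,fy=4,interpolation=cv2.INTER_CUBIC)[:600])
cv2.imwrite("pics/w5y.png",cv2.resize(i[120:260,270:380],None,fx=4,fy=4,interpolation=cv2.INTER_CUBIC))
a=np.radians(11.25); ux=np.array([np.cos(a),np.sin(a)]); uy=np.array([-ux[1],ux[0]]); c=np.array([.5502,-.1891])
for z in(.086,.106):
    P=[[*(c+sx*.008*ux+sy*.015*uy),z] for sx,sy in((-1,1),(1,1),(1,-1),(-1,-1))]
    print(z,proj(W,P).round(1).tolist())
E
```

```text
0.086 [[312.9, 179.5], [332.7, 179.5], [332.4, 214.6], [313.2, 214.7]]
0.106 [[312.1, 185.5], [333.5, 185.5], [333.2, 223.2], [312.5, 223.2]]
```

View pics/w5y.png

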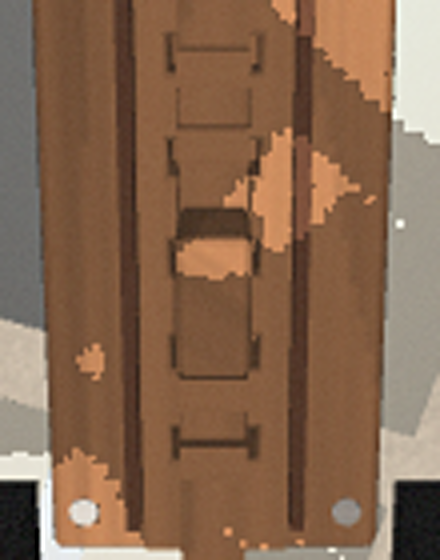

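View pics/w5z.png

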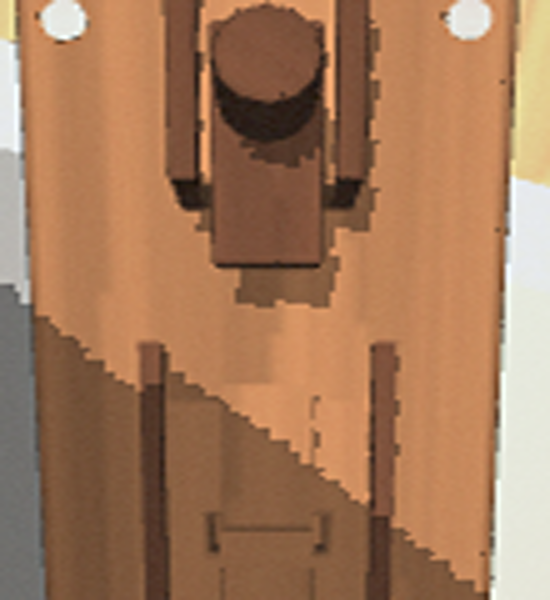

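Request:
apply_moves(deltas=[{"turn":[0,0,0],"offset":[5,0.2,-25],"fingers":0.4},{"turn":[0,0,0],"offset":[15,0.5,-60],"fingers":0.4},{"turn":[0,0,0],"offset":[30,0.8,-95],"fingers":0.4},{"turn":[0,0,0],"offset":[40,0.8,-122],"fingers":0.4},{"turn":[0,0,0],"offset":[50,0.8,-133],"fingers":0.4},{"turn":[0,0,0],"offset":[75,0.8,-133],"fingers":0.4},{"turn":[0,0,0],"offset":[95,0.8,-133],"fingers":0.4},{"turn":[0,0,0],"offset":[110,0.8,-133],"fingers":0.4},{"turn":[0,0,0],"offset":[120,0.8,-133],"fingers":0.4},{"turn":[0,0,0],"offset":[124,0.8,-133],"fingers":0.4},{"turn":[0,0,0],"offset":[124,0.8,-133],"fingers":0.4}])

```text
time: 14.2
eef_pos: [0.5251, -0.0587, 0.0672]
eef_rot: [0.546, 0.449, 0.547, -0.449]
contact_force: [0.4, 0.5, 0.5]
finger_gap: 0.0529
```

```bash
python3 - <<'E'
from h import *
from workcell import telemetry
o=telemetry.get_obs(); print(o["eef_pos"],o["contact_force"],o["finger_gap"],delta(o,[.5245,-.058,.066],11.2))
E
```

```text
[ 0.52508049 -0.05872763  0.06720624] [0.4488747  0.5179389  0.51661208] 0.05285290967627831 (array([-0.01, -0.02,  0.04]), array([ 1.2, -0.4, -0.8]))
```

Now pinch the knob, then slide 36 mm along tool +z (rack −y).

Request:
apply_moves(deltas=[{"turn":[0,0,0],"offset":[0,-0.4,0],"fingers":0.6},{"turn":[0,0,0],"offset":[0,-0.4,0],"fingers":0.75},{"turn":[0,0,0],"offset":[0,-0.4,0],"fingers":0.85},{"turn":[0,0,0],"offset":[0,-0.4,0],"fingers":1},{"turn":[0,0,0],"offset":[0,-0.4,0],"fingers":1},{"turn":[0,0,0],"offset":[0,-0.4,0],"fingers":1}], grip_force=15)

```text
time: 14.8
eef_pos: [0.5245, -0.0586, 0.0678]
eef_rot: [0.546, 0.449, 0.547, -0.449]
contact_force: [-3.4, -1.2, 3.1]
finger_gap: 0.0152
```

Request:
apply_moves(deltas=[{"turn":[0,0,0],"offset":[0,0,2],"fingers":1},{"turn":[0,0,0],"offset":[0,0,5],"fingers":1},{"turn":[0,0,0],"offset":[0,0,8],"fingers":1},{"turn":[0,0,0],"offset":[0,0,11],"fingers":1},{"turn":[0,0,0],"offset":[0,0,14],"fingers":1}])

```text
time: 15.3
eef_pos: [0.5273, -0.0725, 0.0677]
eef_rot: [0.546, 0.449, 0.547, -0.449]
contact_force: [-4.9, 1.1, 5.0]
finger_gap: 0.0157
```

Request:
apply_moves(deltas=[{"turn":[0,0,0],"offset":[0,0,3],"fingers":1},{"turn":[0,0,0],"offset":[0,0,6],"fingers":1},{"turn":[0,0,0],"offset":[0,0,9],"fingers":1},{"turn":[0,0,0],"offset":[0,0,12],"fingers":1},{"turn":[0,0,0],"offset":[0,0,15],"fingers":1},{"turn":[0,0,0],"offset":[0,0,17],"fingers":1},{"turn":[0,0,0],"offset":[0,0,19],"fingers":1}])

```text
time: 16.0
eef_pos: [0.531, -0.0912, 0.0677]
eef_rot: [0.546, 0.449, 0.547, -0.449]
contact_force: [-4.0, 1.5, 4.8]
finger_gap: 0.0152
```

Request:
apply_moves(deltas=[{"turn":[0,0,0],"offset":[0,0,0.7],"fingers":1},{"turn":[0,0,0],"offset":[0,0,1.4],"fingers":1},{"turn":[0,0,0],"offset":[0,0,2],"fingers":1}])

```text
time: 16.3
eef_pos: [0.5312, -0.0921, 0.0677]
eef_rot: [0.546, 0.449, 0.547, -0.449]
contact_force: [-5.8, 9.8, 8.1]
finger_gap: 0.0155
```

```bash
python3 - <<'E'
from h import *
from workcell import telemetry
o=telemetry.get_obs(); print(o["eef_pos"],o["contact_force"],rot(o).inv().apply(o["contact_force"]),np.hypot(*(o["eef_pos"]-[.5245,-.0586,0])[:2]))
E
```

```text
[ 0.53117989 -0.09205299  0.06771431] [-5.80761317  9.84684832  8.10883661] [ -8.08065487  -3.7919616  -10.8058349 ] 0.03411339008367545
```

Request:
apply_moves(deltas=[{"turn":[0,0,0],"offset":[0,0,0.4],"fingers":1},{"turn":[0,0,0],"offset":[0,0,0.8],"fingers":1},{"turn":[0,0,0],"offset":[0,0,0.8],"fingers":1}])

```text
time: 16.6
eef_pos: [0.5312, -0.0921, 0.0677]
eef_rot: [0.545, 0.449, 0.548, -0.448]
contact_force: [-5.9, 10.6, 8.5]
finger_gap: 0.0162
```

Request:
apply_moves(deltas=[{"turn":[0,0,0],"offset":[0,0,-0.8],"fingers":0.75},{"turn":[0,0,0],"offset":[0,0,-0.8],"fingers":0.6},{"turn":[0,0,0],"offset":[0,0,-0.8],"fingers":0.4},{"turn":[0,0,0],"offset":[0,0,-0.8],"fingers":0.4},{"turn":[0,0,0],"offset":[0,0,-0.8],"fingers":0.4},{"turn":[0,0,0],"offset":[-20,0,0],"fingers":0.4},{"turn":[0,0,0],"offset":[-60,0,10],"fingers":0.4},{"turn":[0,0,0],"offset":[-105,0,50],"fingers":0.4},{"turn":[0,0,0],"offset":[-140,0,95],"fingers":0.4},{"turn":[0,0,0],"offset":[-160,0,125],"fingers":0.4},{"turn":[0,0,0],"offset":[-160,0,130],"fingers":0.4},{"turn":[0,0,0],"offset":[-160,0,130],"fingers":0.4}])

```text
time: 17.8
eef_pos: [0.5569, -0.222, 0.2271]
eef_rot: [0.546, 0.449, 0.546, -0.449]
contact_force: [0.2, 0.2, -0.3]
finger_gap: 0.0528
```

```bash
python3 - <<'E'
from h import *
from workcell import telemetry,snapshot
for n in ["wrist","top"]:
    s=snapshot(n); cv2.imwrite(f"pics/{n[0]}6.png",s["img"][:,:,::-1]); np.savez(f"pics/{n[0]}6.npz",**s)
W=load("pics/w6.npz"); i=cv2.imread("pics/w6.png")
a=np.radians(11.25); ux=np.array([np.cos(a),np.sin(a)]); uy=np.array([-ux[1],ux[0]]); o_=np.array([.5498,-.1846])
for y in(.130,.094): print(proj(W,[[*(o_+uy*y),.092]]))
o=telemetry.get_obs(); print(o["eef_pos"],o["contact_force"],o["time"])
cv2.imwrite("pics/w6z.png",cv2.resize(i[0:190,250:400],None,fx=3,fy=3,interpolation=cv2.INTER_CUBIC))
E
```

```text
[[323.45826718 -26.31636403]]
[[323.5516198   26.67386609]]
[ 0.55650114 -0.21995217  0.22611406] [ 0.40670508  1.08447266 -0.69198907] 17.9
```

View pics/w6z.png

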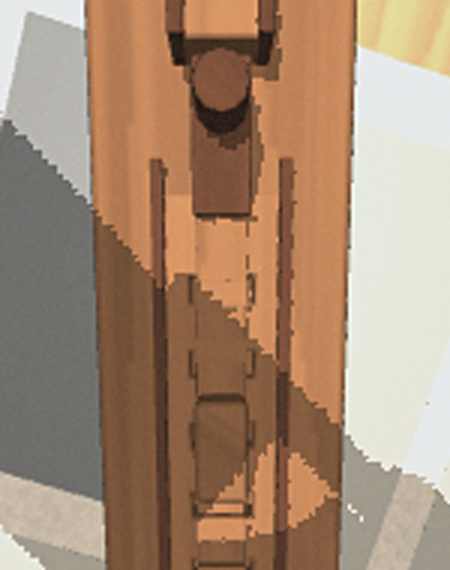

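View pics/t6.png

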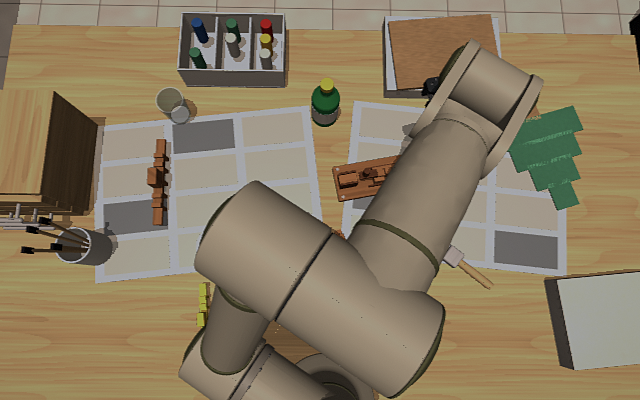

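```bash
python3 - <<'E'
from h import *
a=np.radians(11.25); ux=np.array([np.cos(a),np.sin(a)]); uy=np.array([-ux[1],ux[0]]); o_=np.array([.5498,-.1846])
def rk(W,p,z): d=cast(W,p,z)[0][:2]-o_; return (np.array([d@ux,d@uy])*1000).round(1)
W5=load("pics/w5.npz");W6=load("pics/w6.npz");W1=load("pics/w1.npz")
p5=lambda u,v:[((u+.5)/5-.5+270,(v+.5)/4-.5)]
p6=lambda u,v:[((u+.5)/3-.5+250,(v+.5)/3-.5)]
print("w1 knob",rk(W1,uz([(344,146)],6,320,0),.092),"tip",[rk(W1,uz([(305,368)],6,320,0),z) for z in(.05,.058)])
print("w5 knob",rk(W5,p5(268,53),.092),"tip",[rk(W5,p5(268,264),z) for z in (.05,.058)],"screws",rk(W5,p5(63,18),.016),rk(W5,p5(469,18),.016))
print("w6 knob",rk(W6,p6(220,80),.092),"tip",[rk(W6,p6(221,214),z)for z in(.05,.058)])
E
```

```text
w1 knob [ -0.3 128.2] tip [array([ 0.5, 99.5]), array([-0.5, 98.5])]
w5 knob [-1.000e-01  1.284e+02] tip [array([-0.1, 99.5]), array([-0.1, 98.6])] screws [-36.4 153.7] [ 35.6 153.8]
w6 knob [-0.4 94.2] tip [array([-0.3, 65.4]), array([-0.3, 64.7])]
```

Seen from above, the knob sits at rack y ≈ 93–94 mm, which is the stop position, but the travel I measured is only 34 mm. To settle it, I'll push gently from behind the knob with the fingers shut.

```bash
python3 - <<'E'
from h import *
from workcell import telemetry
a=np.radians(11.25); uy=np.array([-np.sin(a),np.cos(a)]); o_=np.array([.5498,-.1846])
o=telemetry.get_obs(); p=o_+uy*.122; print(p,delta(o,[*p,.14],11.2),delta(o,[*p,.067],11.2))
E
```

```text
[ 0.52599898 -0.0649442 ] (array([ 0.04, -0.12,  0.11]), array([  86.5,    0.5, -157.8])) (array([ 0.04, -0.12,  0.11]), array([ 159.5,    0.6, -157.6]))
```

Request:
apply_moves(deltas=[{"turn":[0,0,0],"offset":[0,0,-30],"fingers":0.7},{"turn":[0,0,0],"offset":[10,0.2,-70],"fingers":1},{"turn":[0,0,0],"offset":[30,0.4,-110],"fingers":1},{"turn":[0,0,0],"offset":[50,0.5,-145],"fingers":1},{"turn":[0,0,0],"offset":[70,0.5,-157],"fingers":1},{"turn":[0,0,0],"offset":[90,0.5,-157],"fingers":1},{"turn":[0,0,0],"offset":[115,0.5,-157],"fingers":1},{"turn":[0,0,0],"offset":[135,0.5,-157],"fingers":1},{"turn":[0,0,0],"offset":[150,0.5,-157],"fingers":1},{"turn":[0,0,0],"offset":[156,0.5,-157],"fingers":1},{"turn":[0,0,0],"offset":[158,0.5,-157],"fingers":1},{"turn":[0,0,0],"offset":[158,0.5,-157],"fingers":1}])

```text
time: 19.1
eef_pos: [0.5269, -0.0666, 0.0698]
eef_rot: [0.547, 0.449, 0.547, -0.449]
contact_force: [-0.4, 0.6, 1.1]
finger_gap: 0.0004
```

Request:
apply_moves(deltas=[{"turn":[0,0,0],"offset":[0,0,1.5],"fingers":1},{"turn":[0,0,0],"offset":[0,0,3],"fingers":1},{"turn":[0,0,0],"offset":[0,0,4.5],"fingers":1},{"turn":[0,0,0],"offset":[0,0,6],"fingers":1},{"turn":[0,0,0],"offset":[0,0,7.5],"fingers":1}])

```text
time: 19.6
eef_pos: [0.5285, -0.0747, 0.0697]
eef_rot: [0.546, 0.449, 0.546, -0.449]
contact_force: [0.7, -0.6, -0.1]
finger_gap: 0.0003
```

Request:
apply_moves(deltas=[{"turn":[0,0,0],"offset":[0,0,0.5],"fingers":1},{"turn":[0,0,0],"offset":[0,0,1],"fingers":1},{"turn":[0,0,0],"offset":[0,0,1.5],"fingers":1}])

```text
time: 19.9
eef_pos: [0.5285, -0.0752, 0.0697]
eef_rot: [0.546, 0.449, 0.547, -0.449]
contact_force: [-1.6, 7.2, 3.6]
finger_gap: 0.0
```

Request:
apply_moves(deltas=[{"turn":[0,0,0],"offset":[0,0,0.4],"fingers":1},{"turn":[0,0,0],"offset":[0,0,0.8],"fingers":1}])

```text
time: 20.1
eef_pos: [0.5285, -0.0753, 0.0697]
eef_rot: [0.546, 0.449, 0.547, -0.448]
contact_force: [-1.7, 10.7, 4.9]
finger_gap: 0.0008
```

Request:
apply_moves(deltas=[{"turn":[0,0,0],"offset":[0,0,0.5],"fingers":1},{"turn":[0,0,0],"offset":[0,0,1],"fingers":1},{"turn":[0,0,0],"offset":[0,0,1],"fingers":1}])

```text
time: 20.4
eef_pos: [0.5285, -0.0753, 0.0697]
eef_rot: [0.545, 0.449, 0.548, -0.448]
contact_force: [-2.2, 14.3, 7.5]
finger_gap: 0.0006
```

Request:
apply_moves(deltas=[{"turn":[0,0,0],"offset":[0,0,-1],"fingers":1},{"turn":[0,0,0],"offset":[0,0,-4],"fingers":1},{"turn":[0,0,0],"offset":[0,0,-9],"fingers":1},{"turn":[0,0,0],"offset":[-25,0,-9],"fingers":1},{"turn":[0,0,0],"offset":[-70,0,-9],"fingers":1},{"turn":[0,0,0],"offset":[-115,0,20],"fingers":1},{"turn":[0,0,0],"offset":[-155,0,60],"fingers":1},{"turn":[0,0,0],"offset":[-170,0,105],"fingers":1},{"turn":[0,0,0],"offset":[-170,0,140],"fingers":1},{"turn":[0,0,0],"offset":[-170,0,150],"fingers":1},{"turn":[0,0,0],"offset":[-170,0,150],"fingers":1}])

```text
time: 21.5
eef_pos: [0.5579, -0.2258, 0.2387]
eef_rot: [0.546, 0.449, 0.546, -0.449]
contact_force: [0.3, 1.1, 0.8]
finger_gap: 0.0005
```

```bash
python3 - <<'E'
from h import *
from workcell import telemetry,snapshot
s=snapshot("wrist"); cv2.imwrite("pics/w7.png",s["img"][:,:,::-1]); np.savez("pics/w7.npz",**s)
s=snapshot("scene"); cv2.imwrite("pics/s7.png",s["img"][:,:,::-1])
o=telemetry.get_obs(); print(o["eef_pos"],o["contact_force"],o["time"])
i=cv2.imread("pics/w7.png"); cv2.imwrite("pics/w7z.png",cv2.resize(i[0:190,250:400],None,fx=3,fy=3,interpolation=cv2.INTER_CUBIC))
W=load("pics/w7.npz"); a=np.radians(11.25); uy=np.array([-np.sin(a),np.cos(a)]); o_=np.array([.5498,-.1846])
print(proj(W,[[*(o_+uy*.094),.092],[.5502,-.1891,.086]]))
E
```

```text
[ 0.55802687 -0.22367637  0.23912575] [-0.59583873  1.14410108 -0.09886813] 21.6
[[323.22749365  24.84859593]
 [322.98109113 145.09792359]]
```

View pics/w7z.png

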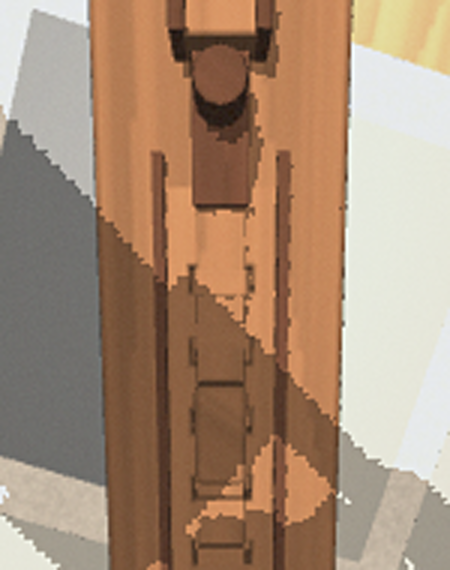

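View pics/s7.png

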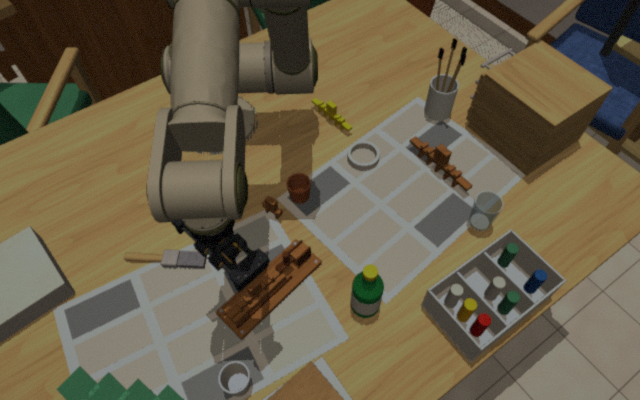

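The wrist view shows the knob at (323,24.5), against (323,24.8) predicted for fully in. The comb tab is where a comb that is home should be, and the scene view shows the bystanders unmoved.

```bash
python3 -c "
from workcell import arm
print(arm.sign_off())"
```

```text
the job is handed in; nothing more can be done
None
```

The comb is in the rack with every tooth in its own slot. The bolt is in against its stop, the gripper has let go and is clear, and I've handed the job in at about 21.6 s.

- **Comb:** I used the smaller brown one. The rail turned out to be shifted about 5 mm towards the rack's -y. The comb went in without resistance and touched bottom at the home height (origin at about z = 20 mm). I pressed it there with about 6 N. The wrist picture afterwards shows the tab top at 86 mm, as expected for a comb that is home.
- **Bolt:** I slid it in by its knob until it stopped, then pushed it again from behind with the fingers shut. It did not move at about 14 N, and the knob is within about 1 mm of its fully-in position (rack y = +94 mm).
- **Other things:** they look unmoved in the last scene picture.

**One disagreement:** I measured about 34 mm of bolt travel instead of 36 mm, because the knob's start position came out about 2 mm further in than the nominal +130 mm. The end position and the firm stop both say the bolt is fully in, so I left it there.

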